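# Swap a lens mount in the assembly jig and hold it against the sprung stop

### The job

Take the old empty ring mount off the jig's base plate and drop it in the scrap tray. Then stand the new square lens mount flat on the base plate, its long toe squarely against the middle of the sprung stop plate, and press it with a steady 10 N (7 to 13 N will do, and never bottom the spring), so that I can screw it down. Finish while still holding and pressing it there, and leave the other parts on the bench where they are.

Things in the scene. Friction and masses are not known exactly. Their poses are not given: they have to be found in the camera images.
- jig: Fixed jig: black base plate 220 x 90 x 8 mm on the bench (upper face 8 mm above the bench), with a grey spring housing at its +x end (x 75 to 105 mm, 60 mm wide, top 52 mm above the bench). Origin: centre of the plate's underside. x runs along the plate towards the stop (the pressing direction), y across it (middle y = 0), z up.
- stop_face (a point): Centre of the front face of the upright steel stop plate (8 mm thick, 60 mm wide, from 9 to 45 mm above the bench) in front of the spring housing. With the spring free it is at x = +40, y = 0, z = 27 mm in the jig's frame; it moves with the plate. Pressing pushes it along the jig's +x.
- plunger (a joint): How far the stop plate is pushed in, in m: 0 free, 0.022 bottomed. The spring is preloaded: it pushes back with 4 N at the start plus 0.6 N per mm, so 7 N at 5 mm, 10 N at 10 mm, 13 N at 15 mm. The gap between the stop plate and the housing is 27 mm when free and 17 mm at 10 N.
- mount_mid (a point): New mount (loose, 0.2 to 0.45 kg): square upright aluminium lens housing 22 mm thick (x), 46 mm wide (y), 14 to 62 mm above its underside, on a foot 60 x 46 x 14 mm. Lens looks along x. Point: housing's centre, 38 mm above the underside. x points to the long toe, which starts within 0.75 rad of the robot's left. The foot reaches 38 mm ahead of the point, 22 mm behind.
- mount_toe (a point): Middle of the toe's front end face on the new mount, 7 mm above the foot's underside, 38 mm ahead of the housing's centre (27 mm ahead of its face). This 46 mm wide face goes against the stop plate. Axes as mount_mid. The housing can be gripped across its 22 mm thickness or its 46 mm width.
- old_mid (a point): The old mount (loose, aluminium, about 0.18 kg), standing on the jig's base plate: a round empty ring, 48 mm outside and 34 mm inside diameter, 16 mm thick (axis along x), on a foot 50 (x) x 44 (y) x 12 mm; 59 mm high. Point: centre of the ring, 35 mm above the foot's underside. It can be gripped across the ring's 48 mm diameter (along y) at this height.
- tray: Scrap tray: fixed open grey box 130 (x) x 200 (y) x 50 mm high, walls 4 mm, floor about 4 mm, on the bench. Origin: centre of its underside, z up.
- post_mid (a point): Bystander: a loose steel pedestal post, 25 mm thick, on a 42 mm round foot, 83 mm high. Point 40 mm above the bench. Leave alone.
- driver: Bystander: a screwdriver with a black handle, 150 mm long, lying on the bench. Origin under its middle; handle towards its -x. Leave alone.
- jar_mid (a point): Bystander: a small white jar with a black cap, 44 mm thick, 45 mm high. Point at its centre. Leave alone.
Things that resemble listed ones, but are neither listed nor needed, are in the scene too. Leave any pink or purple look-alike of the part that bears mount_mid alone.

How it is judged:
By the outcome, as a careful person would: the job done as asked, in the order asked, and still so for the second after the job is handed in, while the arm keeps its last pose, push and grip.
It also fails if it takes over 58 s, if anything falls off the work surface, if the arm or the gripper's body presses on something with over 40 N, if the wrist force passes 120 N, or if a joint passes its speed limit or range.

### The arm

A 7-joint arm with a two-finger parallel gripper is mounted at the origin on the work surface. World frame = base frame: x ahead of the robot, y to its left, z up, the work surface at z = 0. Lengths are in m, angles in rad, forces in N, time in s.
With the tool pointing down it reaches from about 0.425 to 0.8 m from the base axis. Payload 8.3 kg.
Tool frame: the origin (TCP) lies at the very end of the fingers, on their centre line; the grasp point (between the pads) lies 19 mm behind it; z points along the fingers, y is the direction in which the jaws open and shut (so a half turn about z gives the same grasp; the last joint's range is limited). The gripper opens to 85 mm and grips with 20 to 120 N. Pads are 22 mm wide; open, the fingers measure 114 mm over their backs; the gripper's body (76 mm by 85 mm) begins 54 mm behind the grasp point. The pads swing forward as they close: fully open they stand 13 mm farther back than shut.
Start: joints at [1.049, 0.383, 0.016, 1.37, -0.006, 1.388, -0.046], TCP at [0.277, -0.56, 0.207] pointing down, gripper open.
Joint ranges: [-2.95, 2.95], [-0.25, 2.06], [-1.52, 1.56], [0.18, 2.33], [-1.44, 4.58], [0.02, 2.06], [-3.01, 3.01]. Speed limits (rad/s): [2.39, 2.39, 3.01, 3.01, 3.14, 3.14, 3.14].

### API

Orientations are given as a unit quaternion [w, x, y, z].
In Python, from station import * gives the robot as it stands.
- The arm moves only by the tool carry_out, never from a script. Its argument "plan" is one flat list of numbers, 7 for each row, row after row: the shift along the tool's x, y, z in mm, then the turn, a rotation vector about the tool's x, y, z in rad, then the opening, from 0 (shut) to 1 (fully open). In form: [tx, ty, tz, wx, wy, wz, fingers, tx, ty, tz, wx, wy, wz, fingers, ...]. A call has 1 to 20 rows; each row is the pose to reach, as a shift and turn from the pose measured when the call began, along the tool's axes at that moment; what a row does not reach only later rows make up. A row lasts 1/12 s, in which the tool goes at most 41.7 mm and 7.16 degrees, less where a joint would pass 70% of its speed; a pose out of reach is approached as far as the arm can. A call with a gripper value outside its range is refused whole. The fingers move at their own pace and stop on an object; "grip_force" is the grip in N (left out, the last holds). Time passes only in rows, so rows that repeat a pose let the fingers close. It gives the time, the measured TCP pose, the force and the opening at its end, in the units of the state.
- read_state(): the state, without advancing time (a new reading comes with each control period).
- get_image(name): name is "scene" or "top" or "wrist"; returns a dict with "pixels" (480x640x3 uint8, red, green, blue), "camera_matrix" (3x3 intrinsics, pixels), "origin" and "orientation" of the camera in the world; the wrist camera has in their place "tool_from_camera" (4x4, takes a point from camera to tool coordinates, whose origin is the TCP and whose axes are the flange's). Camera axes: x right, y up, looking along -z (the intrinsics and any distortion apply to the point x, -y, -z); pixel columns grow to the right and rows downward; lengths in m; the calibration is good to about 2 mm. A picture is of the moment at which its call begins: read the wrist's pose just before it. There is no depth.
- close_job(): hands the job in, once; it reports no verdict.
The state is a dict: "t": time; "joint_positions": joint angles; "qd": joint speeds; "joint_efforts": joint torques, N m; "ee_pos": TCP position; "ee_rot": TCP orientation; "contact_force": force on the tool from outside, world axes, zero at the start; "wrist_torque": the same for the moment, N m; "finger_gap": finger opening in m.
Only numpy, scipy, OpenCV 4.12 (cv2) and the standard library are available. Lean on these libraries where they do the work, as an engineer would, in place of code of your own. Each camera call takes 0.05 s, during which the arm holds its last target.

## Working session

There is one attempt and no reset: what is moved stays moved. The work goes in short steps, Python scripts to look and compute and a tool call to move; the robot and the scene stay as the last step left them, time stands still between calls to the robot, and variables do not carry over. Pictures are saved under pics/ and viewed, and the job is handed in when it is done.

Besides the shell and the picture viewer there is one more tool, called as a command line: name --argument value ..., lists and objects as JSON in quotes. carry_out: Moves the arm, as the interface text tells. Its arguments: {"type":"object","properties":{"plan":{"type":"array","items":{"type":"number"}},"grip_force":{"type":"number"}},"required":["plan"]}

```bash
mkdir -p pics; ls
cat > h.py <<'E'
from station import *
import numpy as np, cv2
from scipy.spatial.transform import Rotation as R
def snap(n,f):
    s=read_state(); d=get_image(n); cv2.imwrite('pics/'+f,d["pixels"][:,:,::-1]); return d,s
E
python3 - <<'E'
from h import *
for n in ["scene","top","wrist"]:
    d,s=snap(n,n+"0.png"); print({k:np.round(v,4).tolist() for k,v in d.items() if k!="pixels"})
print(s)
E
```

```text
pics
{'camera_matrix': [[511.8672, 0.0, 316.5093], [0.0, 511.8672, 229.8828], [0.0, 0.0, 1.0]], 'origin': [1.3178, 0.079, 0.6872], 'orientation': [0.596, 0.2776, 0.3253, 0.6797]}
{'camera_matrix': [[540.7407, 0.0, 322.3851], [0.0, 540.7407, 246.1844], [0.0, 0.0, 1.0]], 'origin': [0.4261, -0.0139, 0.9665], 'orientation': [-0.7, -0.0521, 0.0537, 0.7102]}
{'camera_matrix': [[408.5013, 0.0, 322.8429], [0.0, 408.5013, 235.7512], [0.0, 0.0, 1.0]], 'tool_from_camera': [[0.0004, 0.947, 0.3214, 0.0819], [1.0, -0.0002, -0.0006, -0.001], [-0.0005, 0.3214, -0.947, -0.1673], [0.0, 0.0, 0.0, 1.0]]}
{'t': 0.1, 'joint_positions': array([ 1.04911492,  0.38418923,  0.01640235,  1.3710587 , -0.00629332,
        1.3881757 , -0.0465014 ]), 'qd': array([-4.01158507e-04, -1.30527529e-03, -7.19449227e-05, -3.65289531e-03,
        9.59591586e-04,  3.51435923e-04, -3.53780060e-04]), 'joint_efforts': array([ 3.39941857e-03, -6.29133010e+01,  8.47630687e-01, -3.72757030e+01,
        1.67454203e-02,  1.04852405e-02,  7.24098959e-05]), 'ee_pos': array([ 0.27658315, -0.5599203 ,  0.20615283]), 'ee_rot': array([-8.62010640e-04,  9.73800433e-01,  2.27402558e-01, -2.23728137e-04]), 'contact_force': array([0.03557414, 0.08587922, 0.25048816]), 'wrist_torque': array([ 0.04363598, -0.02630104, -0.04932959]), 'finger_gap': 0.08556456252926906}
```

View pics/scene0.png

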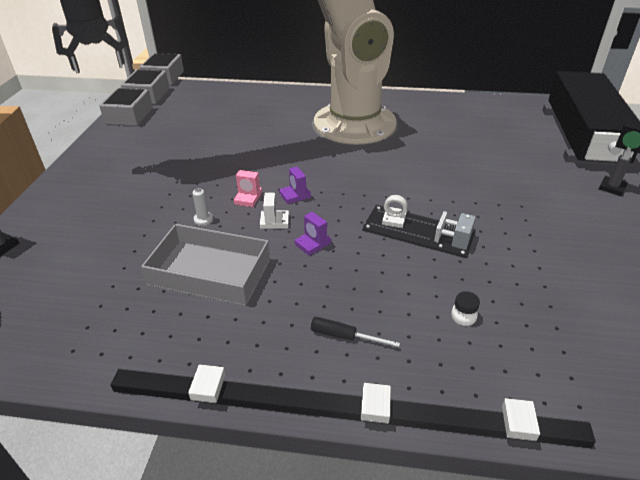

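View pics/top0.png

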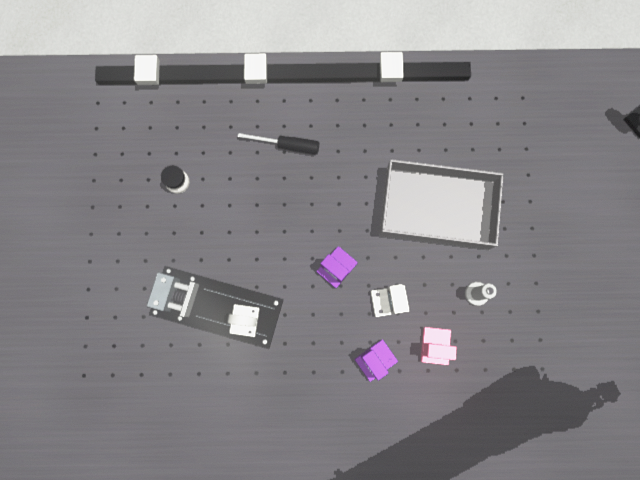

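View pics/wrist0.png

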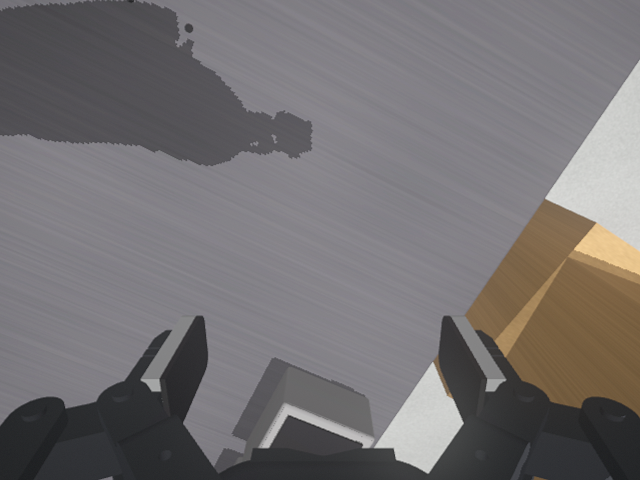

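Top view: up is world +x and left is +y. The jig runs from (160,290) to (270,320), with the old ring at (243,320). The white new mount is at (390,300) with its toe to the left, the tray at (442,203), and the look-alikes are purple and pink. Next I zoom in.

Run:
```python
import cv2
im=cv2.imread('pics/top0.png')
a=cv2.resize(im[255:355,140:290],None,fx=5,fy=5,interpolation=cv2.INTER_CUBIC)
cv2.imwrite('pics/za.png',a)
b=cv2.resize(im[270:330,355:425],None,fx=8,fy=8,interpolation=cv2.INTER_CUBIC)
cv2.imwrite('pics/zb.png',b)
s=cv2.imread('pics/scene0.png')
cv2.imwrite('pics/zc.png',cv2.resize(s[160:270,180:340],None,fx=5,fy=5,interpolation=cv2.INTER_CUBIC))
```

```text
(no output)
```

View pics/za.png

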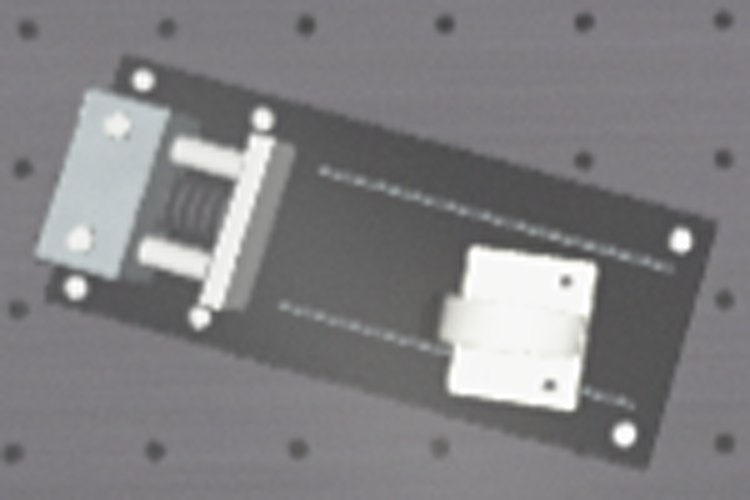

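View pics/zb.png

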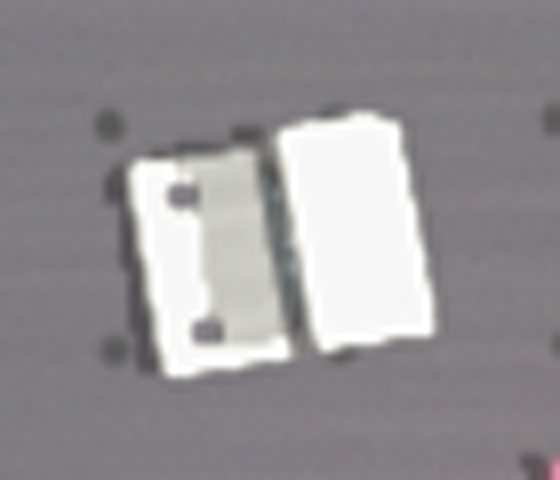

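View pics/zc.png

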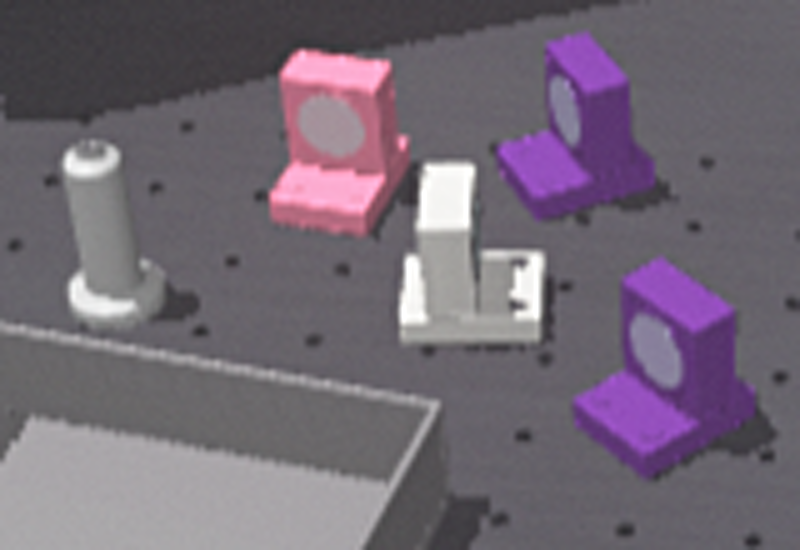

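```bash
cat >> h.py <<'E'
def ray(d,px,T=None):
    K=d["camera_matrix"]; p=np.atleast_2d(np.asarray(px,float))
    v=np.c_[(p[:,0]-K[0,2])/K[0,0],-(p[:,1]-K[1,2])/K[1,1],-np.ones(len(p))]
    if T is None:
        q=d["orientation"]; M=R.from_quat([q[1],q[2],q[3],q[0]]).as_matrix(); o=np.array(d["origin"])
    else: M,o=T[:3,:3],T[:3,3]
    return o,v@M.T
def wT(d,s):
    q=s["ee_rot"]; T=np.eye(4); T[:3,:3]=R.from_quat([q[1],q[2],q[3],q[0]]).as_matrix(); T[:3,3]=s["ee_pos"]
    return T@d["tool_from_camera"]
def onz(d,px,z,T=None):
    o,v=ray(d,px,T); return o+v*((z-o[2])/v[:,2])[:,None]
def proj(d,P,T=None):
    K=d["camera_matrix"]
    if T is None:
        q=d["orientation"]; M=R.from_quat([q[1],q[2],q[3],q[0]]).as_matrix(); o=np.array(d["origin"])
    else: M,o=T[:3,:3],T[:3,3]
    c=(np.atleast_2d(P)-o)@M
    return np.c_[K[0,0]*c[:,0]/-c[:,2]+K[0,2],K[1,1]*c[:,1]/c[:,2]+K[1,2]]
E
python3 - <<'E'
from h import *
d,s=snap("top","top1.png"); np.set_printoptions(precision=4,suppress=True)
za=lambda p:np.array(p)/5-0.4+[140,255]
zb=lambda p:np.array(p)/8-0.44+[355,270]
C=onz(d,za([(122,55),(718,218),(648,468),(45,300)]),.008)
print("plate",C, C.mean(0)); 
S=onz(d,za([(143,80),(680,240),(624,434),(76,288)]),.010);print("screws",S.mean(0))
for n,Q in (("plate",C),("scr",S)):
    for a,b in ((0,1),(3,2)): 
        e=Q[a]-Q[b]; print(n,np.linalg.norm(e),np.degrees(np.arctan2(e[1],e[0])))
H=onz(d,za([(88,88),(172,108),(118,278),(36,255)]),.052);print("hous",H.mean(0),np.linalg.norm(H[1]-H[0]),np.linalg.norm(H[3]-H[0]))
P=onz(d,za([(277,140),(215,308),(200,303),(255,137)]),.045);print("stop top",P.mean(0),np.linalg.norm(P[1]-P[0]),P)
F=onz(d,za([(472,246),(597,263),(575,410),(449,393)]),.020);print("oldfoot",F.mean(0),np.linalg.norm(F[1]-F[0]),np.linalg.norm(F[3]-F[0]))
for a,b in ((0,1),(3,2),(0,3),(1,2)):
    e=F[a]-F[b];print(np.degrees(np.arctan2(e[1],e[0])))
N=onz(d,zb([(275,130),(400,115),(435,333),(315,350)]),.062);print("newtop",N.mean(0),np.linalg.norm(N[1]-N[0]),np.linalg.norm(N[3]-N[0]))
T=onz(d,zb([(128,163),(170,377)]),.014);print("toe",T.mean(0),np.linalg.norm(T[1]-T[0]))
for e in (N[0]-N[1],N[3]-N[2],N[0]-N[3],N[1]-N[2],T[0]-T[1],(T.mean(0)-N.mean(0))): print(np.degrees(np.arctan2(e[1],e[0])))
print("tray",onz(d,[(389,162),(502,173),(497,244),(384,236)],.05).mean(0),onz(d,[(389,162),(502,173),(497,244),(384,236)],.05))
print("post",onz(d,[(489,291)],.083),"purple",onz(d,[(338,265)],.04))
E
```

```text
plate [[0.5398 0.2657 0.008 ]
 [0.4788 0.0535 0.008 ]
 [0.3923 0.0782 0.008 ]
 [0.4535 0.2902 0.008 ]] [0.4661 0.1719 0.008 ]
screws [0.4658 0.1723 0.01  ]
plate 0.22078900580589275 73.95915346468293
plate 0.22067122993975155 73.89781462681105
scr 0.19965388783323648 72.70180039054547
scr 0.19971904816470895 74.51331083926365
hous [0.4916 0.2578 0.052 ] 0.02957890025249252 0.0583376222813596
stop top [0.4779 0.2142 0.045 ] 0.05992130602368236 [[0.5055 0.2012 0.045 ]
 [0.4489 0.2209 0.045 ]
 [0.4507 0.2261 0.045 ]
 [0.5066 0.2087 0.045 ]]
oldfoot [0.4412 0.1203 0.02  ] 0.044037194937427866 0.05100433441743211
81.4817531523161
81.59969439189527
-8.399000447029636
-8.411055432205151
newtop [ 0.4725 -0.1435  0.062 ] 0.0264093182431092 0.046287655898940565
toe [ 0.4673 -0.1047  0.014 ] 0.047472502952359545
95.99790950906811
97.14813939503934
8.445692173263854
7.008267811022458
9.543221955674717
97.5934226828139
tray [ 0.6365 -0.2273  0.05  ] [[ 0.7122 -0.1361  0.05  ]
 [ 0.6894 -0.3332  0.05  ]
 [ 0.5639 -0.3166  0.05  ]
 [ 0.5806 -0.1231  0.05  ]]
post [[ 0.4815 -0.2877  0.083 ]] purple [[ 0.5327 -0.0434  0.04  ]]
```

```bash
cat >> h.py <<'E'
np.set_printoptions(precision=4,suppress=True)
def go(p,yaw_y,s=None):
    """world TCP target, direction (deg) of tool y; tool pointing down -> row numbers"""
    s=s or read_state(); q=s["ee_rot"]; A=R.from_quat([q[1],q[2],q[3],q[0]])
    a=np.radians(yaw_y); y=np.array([np.cos(a),np.sin(a),0]); z=np.array([0,0,-1.]); x=np.cross(y,z)
    B=R.from_matrix(np.c_[x,y,z])
    return np.round(A.inv().apply(np.array(p)-s["ee_pos"])*1000,1).tolist()+np.round((A.inv()*B).as_rotvec(),3).tolist()
def st():
    s=read_state(); q=s["ee_rot"]; A=R.from_quat([q[1],q[2],q[3],q[0]]).as_matrix()
    print("t",round(s["t"],2),"p",s["ee_pos"],"y",np.degrees(np.arctan2(A[1,1],A[0,1])).round(2),"tilt",A[:2,2],"F",s["contact_force"],"gap",s["finger_gap"]," q",s["joint_positions"]); return s
E
python3 - <<'E'
from h import *
st()
print(go([.50,-.28,.19],-98.4)); print(go([.4412,.1203,.16],-98.4))
E
```

```text
t 0.2 p [ 0.2767 -0.56    0.2065] y -63.71 tilt [-0.0005  0.0011] F [ 0.4193 -0.7537  0.3778] gap 0.08519486905184626  q [ 1.0491  0.3839  0.0164  1.3707 -0.0063  1.3882 -0.0465]
[324.2, -152.1, 16.6, -0.001, 0.0, 0.606]
[448.8, -537.0, 47.1, -0.001, 0.0, 0.606]
```

carry_out --plan '[324,-152,16.5,0,0,0.606,1,324,-152,16.5,0,0,0.606,1,324,-152,16.5,0,0,0.606,1,324,-152,16.5,0,0,0.606,1,324,-152,16.5,0,0,0.606,1,324,-152,16.5,0,0,0.606,1,324,-152,16.5,0,0,0.606,1,324,-152,16.5,0,0,0.606,1,449,-537,47,0,0,0.606,1,449,-537,47,0,0,0.606,1,449,-537,47,0,0,0.606,1,449,-537,47,0,0,0.606,1,449,-537,47,0,0,0.606,1,449,-537,47,0,0,0.606,1,449,-537,47,0,0,0.606,1,449,-537,47,0,0,0.606,1,449,-537,47,0,0,0.606,1,449,-537,47,0,0,0.606,1,449,-537,47,0,0,0.606,1,449,-537,47,0,0,0.606,1]' --grip_force 50

```text
t: 1.87
ee_pos: [0.44, 0.1254, 0.16]
ee_rot: [-0.001, 0.998, -0.07, -0.0]
contact_force: [0.1, -1.0, 0.1]
finger_gap: 0.0855
```

Run:
```python
from h import *
s=st(); d,s=snap("wrist","w1.png"); T=wT(d,s)
print(go([.4412,.1203,.026],-98.4,s)); print(proj(d,[[.4412,.1203,.067]],T))
```

```text
t 1.87 p [0.44   0.1254 0.16  ] y -97.97 tilt [-0.0008  0.0025] F [ 0.0905 -0.9847  0.1328] gap 0.08552514724476251  q [ 0.0913  0.0779 -0.4556  1.8598  0.0339  1.2118 -2.085 ]
[2.0, 5.2, 134.0, -0.002, 0.001, 0.007]
[[330.9078 223.3861]]
```

View pics/w1.png

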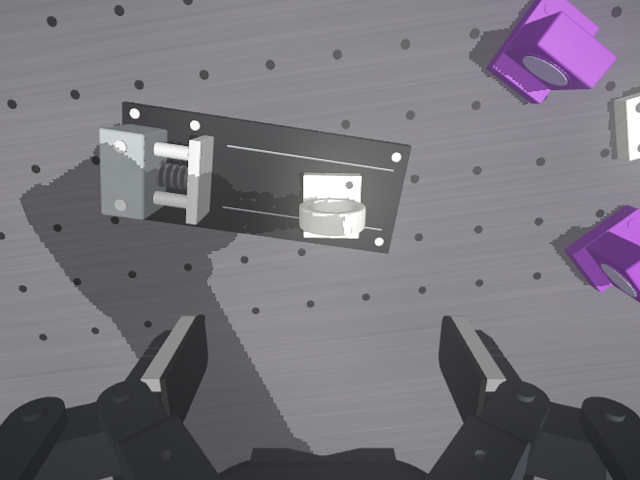

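The ring is centred at about (332,217) between the jaws, and its foot lines up with the tool, so I descend and grip.

carry_out --plan '[2,5,20,0,0,0.007,1,2,5,60,0,0,0.007,1,2,5,100,0,0,0.007,1,2,5,125,0,0,0.007,1,2,5,134,0,0,0.007,1,2,5,134,0,0,0.007,1,2,5,134,0,0,0.007,0,2,5,134,0,0,0.007,0,2,5,134,0,0,0.007,0,2,5,134,0,0,0.007,0,2,5,134,0,0,0.007,0,2,5,134,0,0,0.007,0,2,5,134,0,0,0.007,0,2,5,134,0,0,0.007,0]' --grip_force 50

```text
t: 3.08
ee_pos: [0.4434, 0.1179, 0.0281]
ee_rot: [-0.001, 0.997, -0.075, 0.001]
contact_force: [-2.7, -0.9, 11.3]
finger_gap: 0.0388
```

Run:
```python
from h import *
s=st(); d,s=snap("wrist","w2.png")
print(go([.445,.118,.16],-98.4,s),go([.60,-.10,.16],-98.4,s),go([.6365,-.227,.16],-90,s))
```

```text
t 3.08 p [0.4434 0.1179 0.0281] y -98.56 tilt [0.0028 0.0018] F [-2.7141 -0.9252 11.3088] gap 0.03878894728236707  q [ 0.0683  0.2396 -0.4403  2.0133  0.1274  0.9115 -2.1591]
[1.9, -0.6, -131.9, -0.002, -0.002, -0.003] [187.6, 191.9, -131.8, -0.002, -0.002, -0.003] [242.6, 312.1, -131.9, -0.002, -0.003, -0.149]
```

View pics/w2.png

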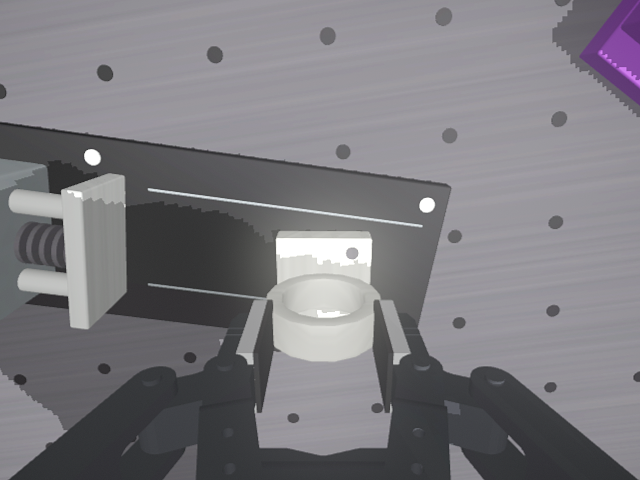

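Run:
```python
from h import *
s=st(); d=get_image("wrist"); T=wT(d,s)
a=np.radians(-8.4);X=np.array([np.cos(a),np.sin(a),0]);Y=np.array([-X[1],X[0],0]);c=np.array([.4412,.1203,.043]);Z=np.array([0,0,1])
for n,P in dict(L=c+8e-3*X+24e-3*Y,Rr=c+8e-3*X-24e-3*Y,top=c+8e-3*X+24e-3*Z,bot=c+8e-3*X-23e-3*Z,topb=c-8e-3*X+24e-3*Z,footR=c+25e-3*X-22e-3*Y-23e-3*Z,footL=c+25e-3*X+22e-3*Y-23e-3*Z).items(): print(n,proj(d,P,T))
q=s["ee_rot"];A=R.from_quat([q[1],q[2],q[3],q[0]]).as_matrix()
for v in ([0,0,0],[.011,.0194,0],[.011,-.0194,0],[-.011,.0194,0],[.011,.0194,-.019],[.011,.0194,-.038],[.011,.024,-.01]): print(v,proj(d,s["ee_pos"]+A@np.array(v),T))
```

```text
t 3.13 p [0.4434 0.1179 0.0282] y -98.56 tilt [0.0028 0.0018] F [-3.0014 -0.2959 11.8695] gap 0.03906767330458918  q [ 0.0683  0.2395 -0.4403  2.0133  0.1274  0.9116 -2.159 ]
L [[260.2932 291.5808]]
Rr [[376.4562 291.4602]]
top [[317.4977 321.6155]]
bot [[318.9773 269.4204]]
topb [[317.7768 359.7015]]
footR [[367.3278 234.7909]]
footL [[270.2627 234.9307]]
[0, 0, 0] [[323.3416 287.7384]]
[0.011, 0.0194, 0] [[367.13   265.2707]]
[0.011, -0.0194, 0] [[279.5937 265.2322]]
[-0.011, 0.0194, 0] [[365.4459 309.3991]]
[0.011, 0.0194, -0.019] [[372.0111 283.8176]]
[0.011, 0.0194, -0.038] [[378.1029 306.9649]]
[0.011, 0.024, -0.01] [[380.5221 274.5522]]
```

Run:
```python
from h import *
d,s=snap("scene","s2.png")
print(proj(d,[s["ee_pos"]]),proj(d,[s["ee_pos"]+[0,0,.03]]))
im=d["pixels"][140:260,340:500,::-1]
cv2.imwrite('pics/s2z.png',cv2.resize(im,None,fx=5,fy=5,interpolation=cv2.INTER_CUBIC))
```

```text
[[393.9807 211.9475]] [[395.2178 200.4658]]
```

View pics/s2z.png

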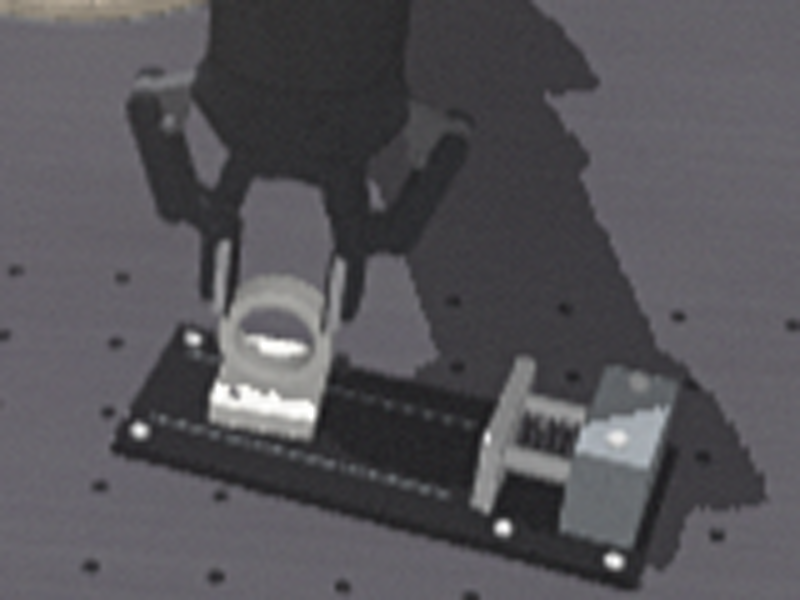

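The fingers are pinching the upper part of the ring. Both views put the tips about 25 mm behind the stated TCP, so I open, go lower with a look at the force, then regrip.

carry_out --plan '[0,0,0,0,0,0,1,0,0,0,0,0,0,1,0,0,0,0,0,0,1,0,0,0,0,0,0,1,-2,0,6,0,0,0,1,-2,0,12,0,0,0,1,-2,0,16,0,0,0,1,-2,0,16,0,0,0,1]'

```text
t: 3.9
ee_pos: [0.4404, 0.1179, 0.0108]
ee_rot: [-0.001, 0.997, -0.075, 0.0]
contact_force: [0.3, -0.7, -0.3]
finger_gap: 0.0852
```

Run:
```python
from h import *
st()
d,s=snap("scene","s3.png")
print(proj(d,[s["ee_pos"]]))
im=d["pixels"][140:260,340:500,::-1]
a=cv2.resize(im,None,fx=5,fy=5,interpolation=cv2.INTER_CUBIC)
cv2.imwrite('pics/s3z.png',a)
d,s=snap("wrist","w3.png")
```

```text
t 3.9 p [0.4404 0.1179 0.0108] y -98.55 tilt [0.0005 0.0013] F [ 0.2821 -0.7352 -0.267 ] gap 0.08524069142870494  q [ 0.0609  0.2637 -0.4364  2.0323  0.1428  0.8735 -2.1741]
[[393.3202 217.5606]]
```

View pics/s3z.png

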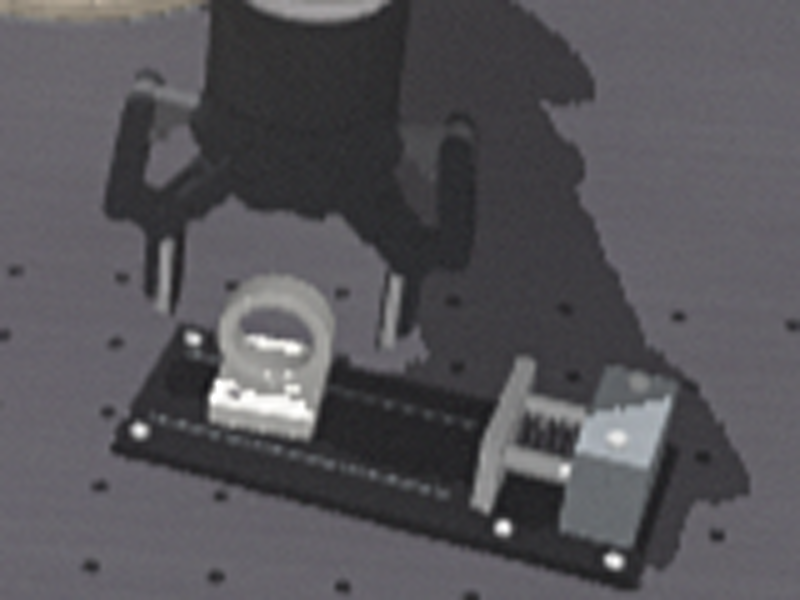

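View pics/w3.png

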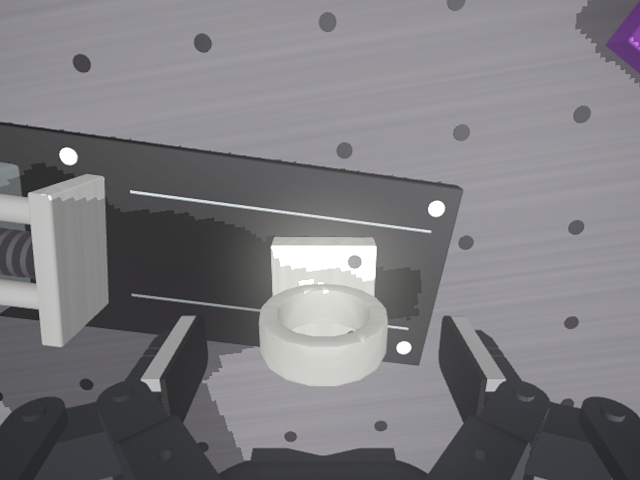

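carry_out --plan '[1,0,4,0,0,0,1,1,0,8,0,0,0,1,1,0,8,0,0,0,1,1,0,8,0,0,0,0,1,0,8,0,0,0,0,1,0,8,0,0,0,0,1,0,8,0,0,0,0,1,0,8,0,0,0,0,1,0,8,0,0,0,0,1,0,8,0,0,0,0,1,0,8,0,0,0,0]' --grip_force 60

```text
t: 4.92
ee_pos: [0.4422, 0.118, 0.0044]
ee_rot: [-0.001, 0.997, -0.075, 0.001]
contact_force: [-3.2, -1.3, 9.0]
finger_gap: 0.0467
```

Run:
```python
from h import *
s=st(); d,s=snap("wrist","w4.png")
print(go([.445,.118,.13],-98.4,s),go([.58,-.10,.13],-98.4,s),go([.6365,-.227,.13],-96,s))
```

```text
t 4.92 p [0.4422 0.118  0.0044] y -98.55 tilt [0.0021 0.0013] F [-3.2354 -1.2756  8.9742] gap 0.04671798972992399  q [ 0.0577  0.2765 -0.4336  2.0343  0.1515  0.8584 -2.1804]
[3.0, -0.6, -125.6, -0.002, -0.002, -0.003] [168.9, 194.9, -125.6, -0.002, -0.002, -0.003] [243.6, 312.1, -125.6, -0.002, -0.002, -0.044]
```

View pics/w4.png

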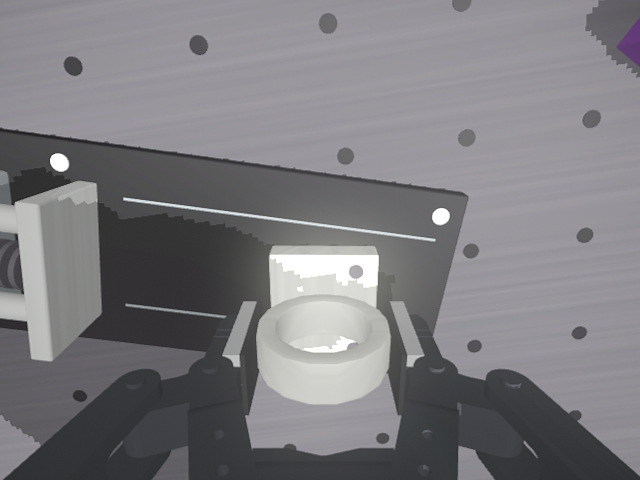

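Gap 46.7 mm: the pads now hold the ring at its middle. I lift and carry it to the tray.

carry_out --plan '[0,0,-30,0,0,0,0,0,0,-70,0,0,0,0,3,0,-110,0,0,0,0,3,0,-125,0,0,0,0,35,35,-125,0,0,0,0,60,65,-125,0,0,0,0,90,95,-125,0,0,0,0,118,126,-125,0,0,0,0,145,158,-125,0,0,0,0,169,192,-125,0,0,-0.02,0,192,226,-125,0,0,-0.04,0,214,262,-125,0,0,-0.04,0,234,296,-125,0,0,-0.04,0,244,312,-125,0,0,-0.04,0,244,312,-125,0,0,-0.04,0,244,312,-125,0,0,-0.04,0]'

```text
t: 6.3
ee_pos: [0.6363, -0.2289, 0.1281]
ee_rot: [-0.001, 0.998, -0.056, 0.0]
contact_force: [0.5, 1.5, -1.3]
finger_gap: 0.0464
```

Run:
```python
from h import *
s=st(); d,s=snap("wrist","w5.png");d,s=snap("top","t5.png")
print(go([.6365,-.227,.006],-96,s))
```

```text
t 6.3 p [ 0.6363 -0.2289  0.1281] y -96.43 tilt [0.0004 0.0016] F [ 0.5183  1.4672 -1.2816] gap 0.046436985767150184  q [ 0.4469  0.5497 -0.2248  1.3134  0.1197  1.2916 -1.462 ]
[-0.1, 0.7, 122.5, -0.003, -0.001, -0.005]
```

View pics/w5.png

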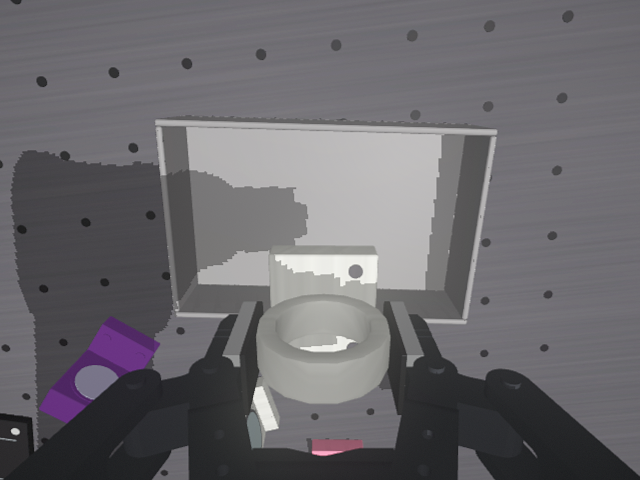

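View pics/t5.png

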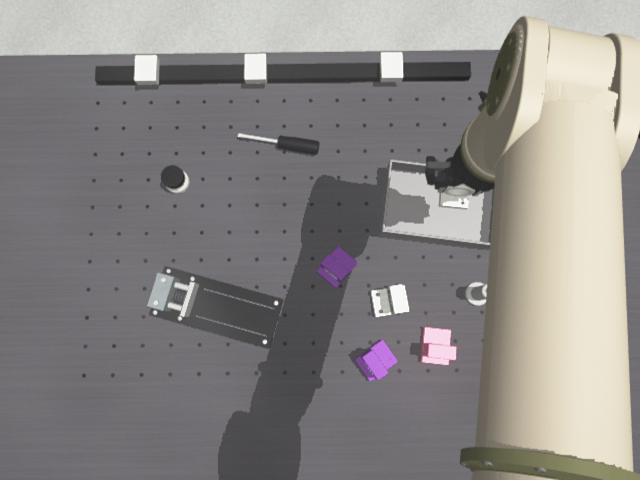

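Ring held above the tray and the jig plate is clear (270,320). I lower it to just above the floor, release and rise.

carry_out --plan '[0,0,35,0,0,0,0,0,0,70,0,0,0,0,0,0,100,0,0,0,0,0,0,115,0,0,0,0,0,0,121,0,0,0,0,0,0,121,0,0,0,0,0,0,121,0,0,0,0.9,0,0,121,0,0,0,1,0,0,121,0,0,0,1,0,0,121,0,0,0,1,0,0,121,0,0,0,1,0,0,90,0,0,0,1,0,0,50,0,0,0,1,0,0,10,0,0,0,1,0,0,0,0,0,0,1,0,0,0,0,0,0,1]'

```text
t: 7.73
ee_pos: [0.6397, -0.2263, 0.1351]
ee_rot: [-0.0, 0.999, -0.054, 0.005]
contact_force: [-1.1, 0.1, -1.0]
finger_gap: 0.0853
```

Run:
```python
from h import *
s=st(); d,s=snap("wrist","w6.png")
print(go([.4723,-.143,.13],-83,s))
```

```text
t 7.73 p [ 0.6397 -0.2263  0.1351] y -96.2 tilt [ 0.0106 -0.0003] F [-1.1118  0.0793 -1.0033] gap 0.08525159850048593  q [ 0.4446  0.5421 -0.2279  1.3094  0.119   1.2931 -1.4621]
[-175.5, -64.7, 3.3, 0.0, -0.011, -0.23]
```

View pics/w6.png

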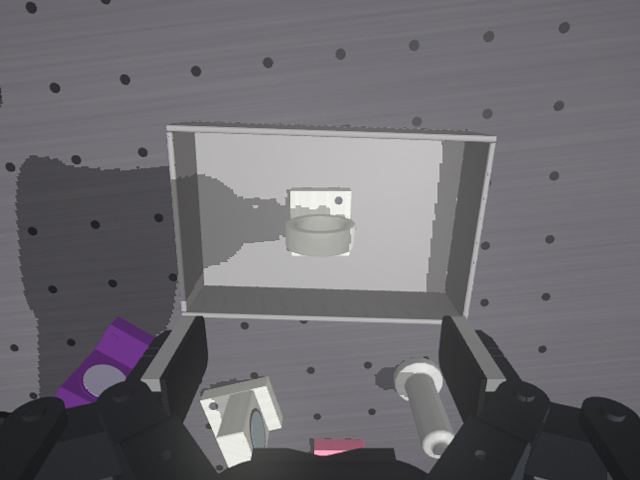

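Old mount stands in the tray at (320,220). On to the new mount.

carry_out --plan '[-35,-13,3,0,-0.01,-0.05,1,-70,-26,3,0,-0.01,-0.1,1,-105,-39,3,0,-0.01,-0.15,1,-140,-52,3,0,-0.01,-0.2,1,-176,-65,3,0,-0.01,-0.23,1,-176,-65,3,0,-0.01,-0.23,1,-176,-65,3,0,-0.01,-0.23,1]'

```text
t: 8.37
ee_pos: [0.4676, -0.1415, 0.127]
ee_rot: [-0.001, 0.998, 0.061, -0.003]
contact_force: [0.8, -0.1, -0.0]
finger_gap: 0.0856
```

Run:
```python
from h import *
s=st(); d,s=snap("wrist","w7.png"); T=wT(d,s)
print(go([.4723,-.143,.0],-83,s)); a=np.radians(97); X=np.array([np.cos(a),np.sin(a),0]);Y=np.array([-X[1],X[0],0]);c=np.array([.4723,-.143,0]);Z=np.array([0,0,1])
print(proj(d,[c+sx*11e-3*X+sy*23e-3*Y+.062*Z for sx in(1,-1) for sy in (1,-1)],T))
print(proj(d,[c+sx*X+sy*23e-3*Y+.014*Z for sx in(.038,-.022) for sy in (1,-1)],T))
```

```text
t 8.37 p [ 0.4676 -0.1415  0.127 ] y -82.98 tilt [-0.0061  0.0007] F [ 0.8486 -0.1464 -0.0464] gap 0.08563227033925122  q [ 0.5148  0.1715 -0.3176  1.8317  0.0589  1.1536 -1.2709]
[5.2, 2.3, 127.0, -0.001, 0.006, 0.0]
[[309.3943 267.973 ]
 [308.6097 195.1105]
 [345.0425 268.0195]
 [346.5192 195.1538]]
[[274.4563 241.4654]
 [271.9378 178.8995]
 [356.8486 241.568 ]
 [358.7168 178.9954]]
```

View pics/w7.png

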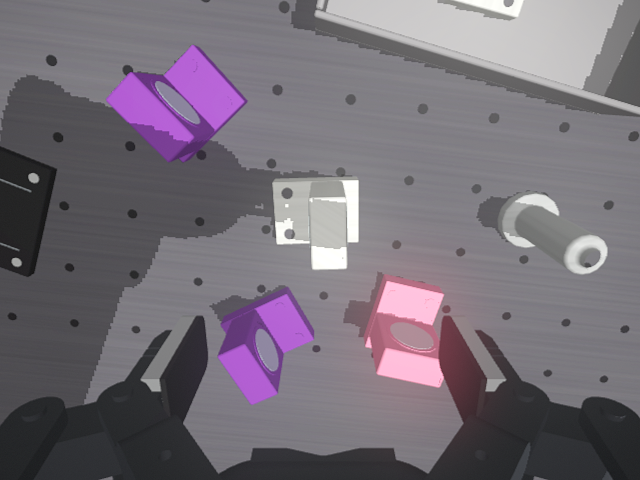

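Run:
```python
import cv2
im=cv2.imread('pics/w7.png'); cv2.imwrite('pics/w7z.png',cv2.resize(im[165:285,255:375],None,fx=5,fy=5,interpolation=cv2.INTER_CUBIC))
```

```text
(no output)
```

View pics/w7z.png

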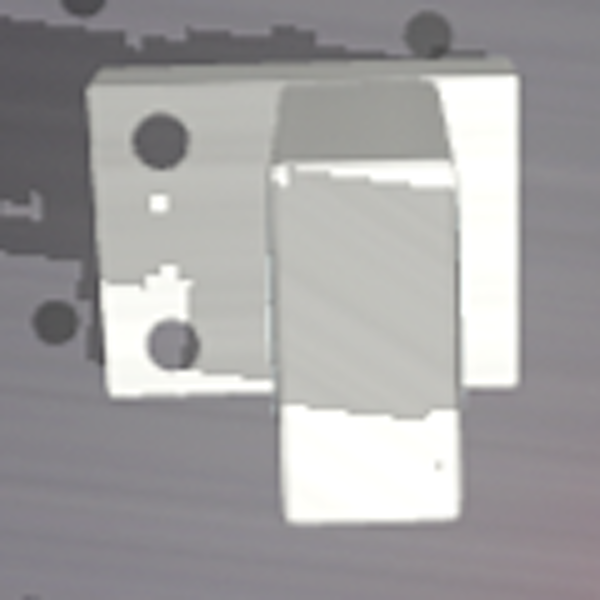

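Run:
```python
from h import *
s=read_state(); d=get_image("wrist"); T=wT(d,s)
z=lambda p:np.array(p)/5-.4+[255,165]
F=onz(d,z([(88,86),(519,73),(519,385),(110,396)]),.014)
H=onz(d,z([(274,163),(456,163),(460,519),(287,522)]),.062)
ang=lambda e:np.degrees(np.arctan2(e[1],e[0]))
print(F,F.mean(0),ang(F[0]-F[1]),ang(F[3]-F[2]),ang(F[0]-F[3])+90,ang(F[1]-F[2])+90)
print(H,H.mean(0),ang(H[0]-H[1]),ang(H[3]-H[2]),ang(H[0]-H[3])+90,ang(H[1]-H[2])+90)
```

```text
Traceback (most recent call last):
  File "h.py", line 17, in onz
    o,v=ray(d,px,T); return o+v*((z-o[2])/v[:,2])[:,None]
        ~~~^^^^^^^^
  File "h.py", line 10, in ray
    q=d["orientation"]; M=R.from_quat([q[1],q[2],q[3],q[0]]).as_matrix(); o=np.array(d["origin"])
      ~^^^^^^^^^^^^^^^
KeyError: 'orientation'
```

Run:
```python
from h import *
s=read_state(); d=get_image("wrist"); T=wT(d,s)
z=lambda p:np.array(p)/5-.4+[255,165]
F=onz(d,z([(88,86),(519,73),(519,385),(110,396)]),.014,T)
H=onz(d,z([(274,163),(456,163),(460,519),(287,522)]),.062,T)
ang=lambda e:np.degrees(np.arctan2(e[1],e[0]))
print(F,F.mean(0),ang(F[0]-F[1]),ang(F[3]-F[2]),ang(F[0]-F[3])+90,ang(F[1]-F[2])+90)
print(H,H.mean(0),ang(H[0]-H[1]),ang(H[3]-H[2]),ang(H[0]-H[3])+90,ang(H[1]-H[2])+90)
a=np.radians(98.5);X=np.array([np.cos(a),np.sin(a),0]); c=F.mean(0)-.008*X; print(c); print(go([c[0],c[1],0],-81.5,s))
```

```text
[[ 0.4917 -0.104   0.014 ]
 [ 0.5008 -0.1632  0.014 ]
 [ 0.4553 -0.1701  0.014 ]
 [ 0.4463 -0.1109  0.014 ]] [ 0.4735 -0.1371  0.014 ] 98.72964617121166 98.62970166140131 98.6947060761421 98.59125818315286
[[ 0.4956 -0.1312  0.062 ]
 [ 0.4982 -0.1522  0.062 ]
 [ 0.4535 -0.159   0.062 ]
 [ 0.4505 -0.1378  0.062 ]] [ 0.4744 -0.1451  0.062 ] 96.98657204567847 98.07533160198577 98.39092872406556 98.64734421897691
[ 0.4747 -0.145   0.014 ]
[4.1, 2.9, 127.9, -0.001, 0.003, -0.027]
```

Mount yaw 98.6°, centre (0.4747, -0.145). I descend with the tool aligned and grip across the 22 mm.

carry_out --plan '[4,3,10,0,0.003,-0.028,1,4,3,45,0,0.003,-0.028,1,4,3,85,0,0.003,-0.028,1,4,3,115,0,0.003,-0.028,1,4,3,128,0,0.003,-0.028,1,4,3,128,0,0.003,-0.028,1,4,3,128,0,0.003,-0.028,1]'

```text
t: 9.1
ee_pos: [0.4756, -0.1453, -0.0006]
ee_rot: [-0.001, 0.997, 0.074, -0.0]
contact_force: [0.6, -0.4, 1.5]
finger_gap: 0.0856
```

Run:
```python
from h import *
s=st(); d,s=snap("wrist","w8.png")
```

```text
t 9.1 p [ 0.4756 -0.1453 -0.0006] y -81.48 tilt [-0.001   0.0022] F [ 0.6099 -0.3503  1.5489] gap 0.08560262661872242  q [ 0.4936  0.3465 -0.3021  1.9399  0.1294  0.8754 -1.2969]
```

View pics/w8.png

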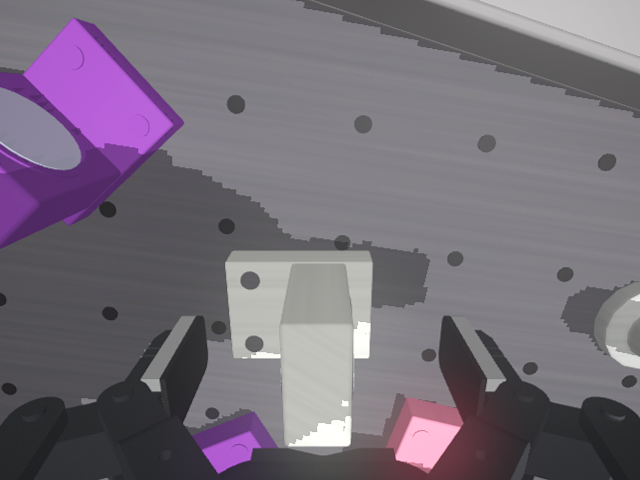

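carry_out --plan '[0,-2,0,0,0,0,1,0,-2,0,0,0,0,0,0,-2,0,0,0,0,0,0,-2,0,0,0,0,0,0,-2,0,0,0,0,0,0,-2,0,0,0,0,0,0,-2,0,0,0,0,0,0,-2,0,0,0,0,0,0,-2,0,0,0,0,0,0,-2,0,0,0,0,0,0,-2,0,0,0,0,0,0,-2,0,0,0,0,0]' --grip_force 70

```text
t: 10.15
ee_pos: [0.4764, -0.1436, 0.001]
ee_rot: [-0.001, 0.997, 0.074, 0.001]
contact_force: [-1.8, -0.3, 5.1]
finger_gap: 0.0211
```

Run:
```python
from h import *
s=st(); d,s=snap("wrist","w9.png")
```

```text
t 10.15 p [ 0.4764 -0.1436  0.001 ] y -81.47 tilt [0.0016 0.0012] F [-1.8058 -0.2969  5.0747] gap 0.021133682972505105  q [ 0.4912  0.3427 -0.3037  1.9409  0.1293  0.8753 -1.3007]
```

View pics/w9.png

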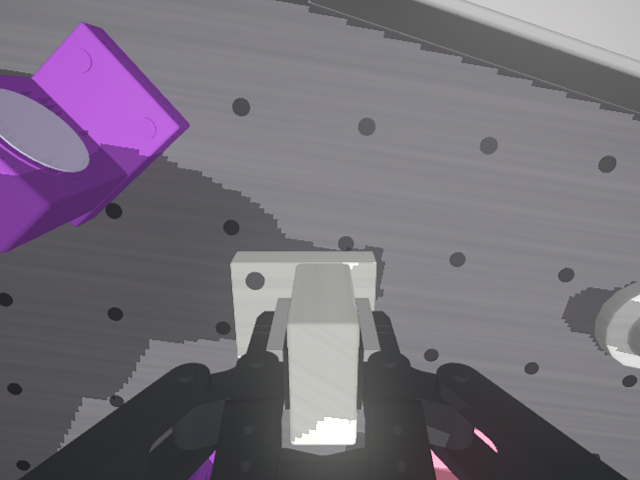

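```bash
python3 - <<'E'
import cv2
im=cv2.imread('pics/w9.png'); cv2.imwrite('pics/w9z.png',cv2.resize(im[240:460,220:390],None,fx=2.7,fy=2.7,interpolation=cv2.INTER_CUBIC))
E
python3 - <<'E'
from h import *
s=read_state(); d=get_image("wrist"); T=wT(d,s)
q=s["ee_rot"];A=R.from_quat([q[1],q[2],q[3],q[0]])
f=lambda px,z:A.inv().apply(onz(d,px,z,T)-s["ee_pos"])*1000
print("foot far edge",f([(233,263),(376,263)],.014)); print("foot bottom edge",f([(235,252),(374,251)],.0)); print("housing top",f([(290,323),(355,323),(356,442),(291,443)],.062))
print("toe edge",f([(233,263),(237,355)],.014))
E
```

```text
foot far edge [[ 17.5865 -37.2661 -12.9719]
 [ 17.631   21.0809 -13.0301]]
foot bottom edge [[ 17.0114 -39.3378   1.0291]
 [ 17.5277  21.9322   0.9689]]
housing top [[ 18.3444 -10.3404 -60.9976]
 [ 18.3619   8.9086 -61.0168]
 [-26.4555  10.3862 -61.0984]
 [-26.9041 -11.1521 -61.0777]]
toe edge [[ 17.5865 -37.2661 -12.9719]
 [-26.3608 -38.5664 -13.0493]]
```

View pics/w9z.png

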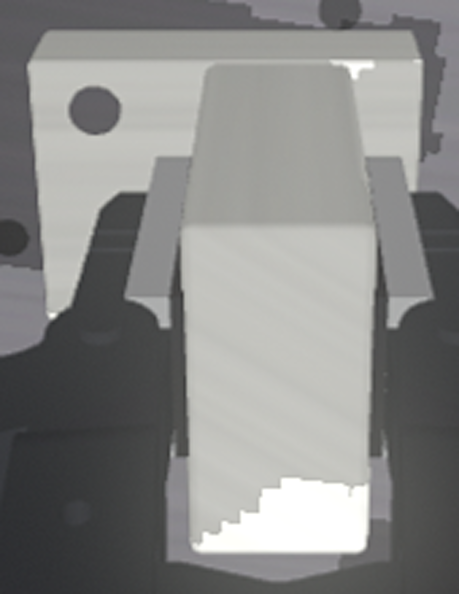

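Run:
```python
from h import *
s=st()
for p,y in (([.4764,-.1436,.10],-81.5),([.472,0,.10],-94),([.467,.1592,.10],-106.1)): print(go(p,y,s))
```

```text
t 10.25 p [ 0.4764 -0.1436  0.0009] y -81.47 tilt [0.0015 0.0012] F [-1.4066  0.7573  5.6714] gap 0.021067111857274022  q [ 0.4912  0.3427 -0.3037  1.941   0.1293  0.8753 -1.3007]
[0.2, -0.1, -99.1, -0.001, -0.002, 0.001]
[17.2, -142.7, -98.9, -0.001, -0.002, 0.219]
[35.8, -300.9, -98.7, -0.001, -0.001, 0.43]
```

carry_out --plan '[0,0,-15,0,0,0,0,0,0,-45,0,0,0,0,0,0,-80,0,0,0,0,0,0,-99,0,0,0,0,4,-35,-99,0,0,0.05,0,8,-70,-99,0,0,0.11,0,13,-105,-99,0,0,0.16,0,17,-140,-99,0,0,0.22,0,21,-175,-99,0,0,0.27,0,25,-210,-99,0,0,0.32,0,29,-245,-99,0,0,0.37,0,33,-278,-99,0,0,0.41,0,36,-301,-99,0,0,0.43,0,36,-301,-99,0,0,0.43,0,36,-301,-99,0,0,0.43,0]'

```text
t: 11.5
ee_pos: [0.466, 0.1608, 0.0995]
ee_rot: [-0.001, 0.99, -0.138, -0.0]
contact_force: [-0.0, -1.1, -3.4]
finger_gap: 0.0217
```

Run:
```python
from h import *
s=st(); d,s=snap("wrist","w10.png"); T=wT(d,s)
print(go([.467,.1592,.012],-106.1,s))
d,s=snap("scene","s10.png"); cv2.imwrite('pics/s10z.png',cv2.resize(d["pixels"][120:270,330:510,::-1],None,fx=4,fy=4,interpolation=cv2.INTER_CUBIC))
```

```text
t 11.5 p [0.466  0.1608 0.0995] y -105.88 tilt [-0.0002  0.0013] F [-0.0323 -1.0684 -3.3996] gap 0.02172978020956537  q [ 0.0537  0.2244 -0.5073  1.8533  0.1206  1.0941 -2.3463]
[1.4, 1.4, 87.5, -0.001, 0.001, 0.004]
```

View pics/w10.png

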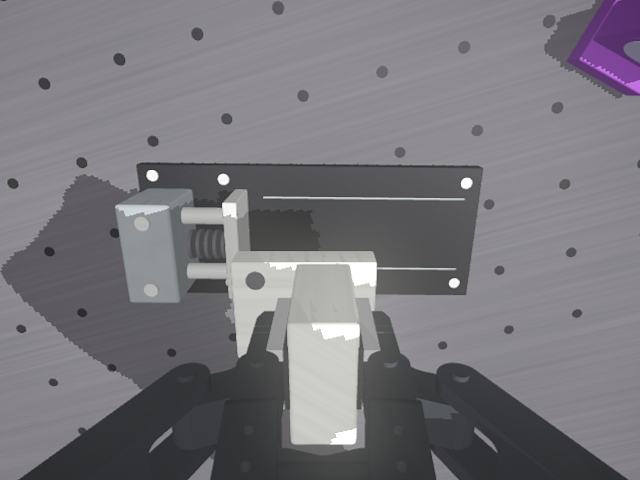

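View pics/s10z.png

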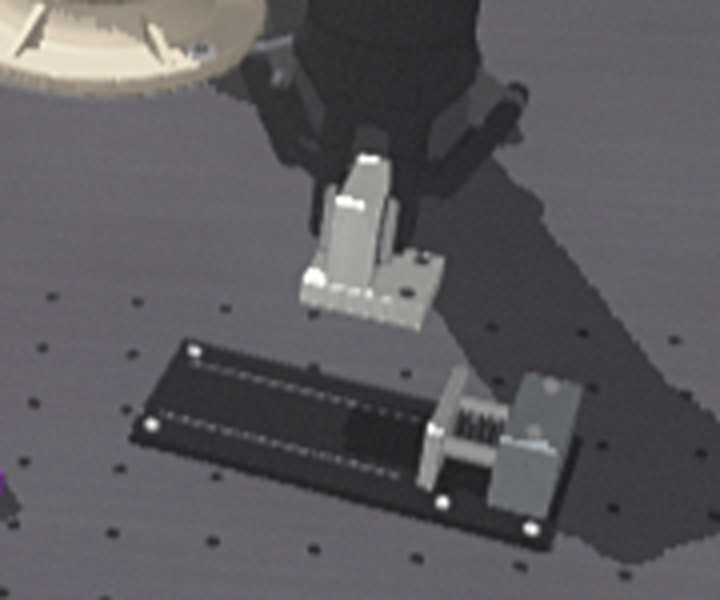

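Run:
```python
from h import *
s=read_state(); d=get_image("wrist"); T=wT(d,s); im=d["pixels"]
g=cv2.cvtColor(im,cv2.COLOR_RGB2GRAY).astype(float)
# subpixel white screws & lines
def cen(x,y,r=9):
    w=np.clip(g[y-r:y+r+1,x-r:x+r+1]-150,0,None); yy,xx=np.mgrid[y-r:y+r+1,x-r:x+r+1]; return ((w*xx).sum()/w.sum(),(w*yy).sum()/w.sum())
S=[cen(152,175),cen(466,183),cen(454,283)]; W=onz(d,S,.011,T); print(S,W)
e=W[0]-W[1]; print("yaw far screws",np.degrees(np.arctan2(e[1],e[0])),np.linalg.norm(e)); e=W[1]-W[2];print("end",np.degrees(np.arctan2(e[1],e[0]))+90,np.linalg.norm(e)); print("centre from diag",(W[0]+W[2])/2)
L=[]
for x0,x1,y0,y1 in ((280,450,190,208),(385,440,262,276)):
    xs=np.arange(x0,x1,5); ys=[]
    for x in xs:
        c=g[y0:y1,x-1:x+2].mean(1); w=np.clip(c-np.median(c)-8,0,None); ys.append((w*np.arange(y0,y1)).sum()/max(w.sum(),1e-9))
    ys=np.array(ys);k=np.abs(ys-np.median(ys))<3; P=onz(d,np.c_[xs[k],ys[k]],.008,T); c=np.polyfit(P[:,1],P[:,0],1); L.append(c); print("line yaw",np.degrees(np.arctan2(1,c[0])),k.sum())
u=np.array([.2773,.9608]);v=np.array([-.9608,.2773])
P=[np.array([np.polyval(c,.14),.14]) for c in L]; print([ (p-[.466,.172])@v for p in P])
```

```text
[(np.float64(148.10060044243127), np.float64(178.03781733909196)), (np.float64(461.7599876441516), np.float64(184.36387973640856)), (np.float64(450.1510424053326), np.float64(283.8749113600908))] [[0.5292 0.255  0.011 ]
 [0.4703 0.0655 0.011 ]
 [0.4038 0.0852 0.011 ]]
yaw far screws 72.73289299368821 0.19841680879506673
end 73.55526851924103 0.06940776275219397
centre from diag [0.4665 0.1701 0.011 ]
line yaw 73.63085064220917 34
line yaw 73.53522405470181 11
[np.float64(-0.022928244928352753), np.float64(0.026230145841945673)]
```

carry_out --plan '[1,3,20,0,0,0.006,0,1,3,50,0,0,0.006,0,1,3,75,0,0,0.006,0,1,3,86,0,0,0.006,0,1,3,86,0,0,0.006,0,1,3,86,0,0,0.006,0]'

```text
t: 12.15
ee_pos: [0.4672, 0.154, 0.0139]
ee_rot: [0.0, 0.99, -0.144, -0.0]
contact_force: [0.7, 0.1, -4.6]
finger_gap: 0.0211
```

Run:
```python
from h import *
s=st(); d,s=snap("wrist","w11.png"); T=wT(d,s)
```

```text
t 12.15 p [0.4672 0.154  0.0139] y -106.6 tilt [-0.0005  0.    ] F [ 0.7497  0.0625 -4.5986] gap 0.021116165231901043  q [ 0.0319  0.3366 -0.4806  1.9379  0.194   0.9124 -2.4056]
```

View pics/w11.png

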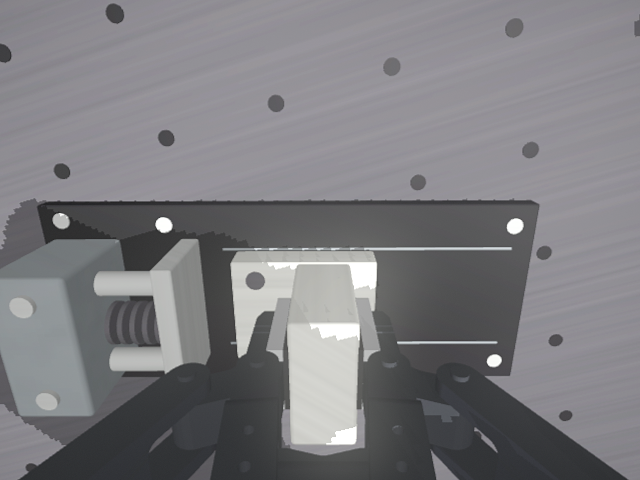

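```bash
python3 - <<'E'
from h import *
s=read_state(); d=get_image("wrist"); T=wT(d,s); g=cv2.cvtColor(d["pixels"],cv2.COLOR_RGB2GRAY).astype(float)
q=s["ee_rot"];A=R.from_quat([q[1],q[2],q[3],q[0]]); tl=lambda P:A.inv().apply(P-s["ee_pos"])*1000
for x0,x1,y0,y1 in ((385,505,240,257),(405,425,336,350),(470,492,336,350)):
    xs=np.arange(x0,x1,4); ys=[]
    for x in xs:
        c=g[y0:y1,x-1:x+2].mean(1); w=np.clip(c-np.median(c)-15,0,None); ys.append((w*np.arange(y0,y1)).sum()/max(w.sum(),1e-9))
    ys=np.array(ys);k=np.abs(ys-np.median(ys))<3; P=tl(onz(d,np.c_[xs[k],ys[k]],.008,T)); print("line: toolx",P[:,0].mean(),"ang",np.degrees(np.polyfit(P[:,1],P[:,0],1)[0]),P[:,1].mean())
print("plate far corners",tl(onz(d,[(40,206),(537,204)],.008,T)))
print("stop top edge front",tl(onz(d,[(199,240),(176,377)],.045,T)),"bottom",tl(onz(d,[(209,328)],.009,T)))
zb=s["ee_pos"][2]-.001
print("foot far bottom",tl(onz(d,[(236,252),(375,252)],zb,T)),"top",tl(onz(d,[(233,263),(376,263)],zb+.014,T)))
print("toe line",tl(onz(d,[(233,265),(237,352)],zb+.014,T)))
print("hous far top",tl(onz(d,[(289,323),(356,323)],zb+.062,T)),tl(onz(d,[(291,443),(356,443)],zb+.062,T)))
E
python3 -c "
import cv2
im=cv2.imread('pics/w11.png'); cv2.imwrite('pics/w11z.png',cv2.resize(im[190:390,140:400],None,fx=3,fy=3,interpolation=cv2.INTER_CUBIC))"
```

```text
line: toolx 16.191018475844512 ang 0.13875911987334918 54.59483143135764
line: toolx -33.1507418261301 ang 0.06858030939660285 44.46132834935974
line: toolx -32.92566788012561 ang 0.10912555765050533 77.48183971849106
plate far corners [[  36.163  -124.4132    6.984 ]
 [  37.2358   93.786     6.7451]]
stop top edge front [[ 33.3788 -44.1165 -30.1084]
 [-24.9014 -58.9852 -30.1725]] bottom [[-24.4274 -55.2013   5.824 ]]
foot far bottom [[ 16.8335 -38.357    1.0655]
 [ 16.8916  22.9472   0.9981]] top [[ 17.4072 -36.7204 -12.9355]
 [ 17.465   21.6426 -12.9997]]
toe line [[ 16.5241 -36.7822 -12.9367]
 [-25.0181 -37.9223 -12.9928]]
hous far top [[ 18.1646 -10.0603 -60.9639]
 [ 18.1891   9.7872 -60.9858]] [[-27.12   -10.5779 -61.0259]
 [-27.0809  10.9821 -61.0496]]
```

View pics/w11z.png

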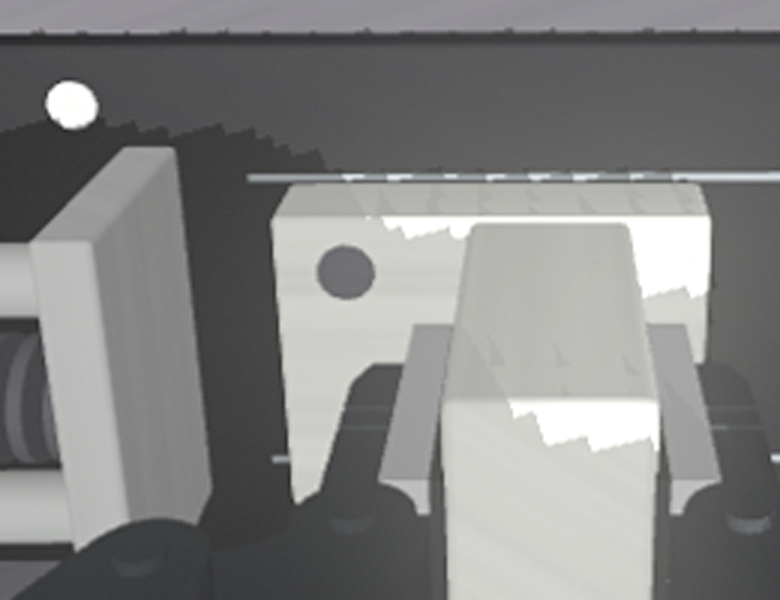

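carry_out --plan '[-2.3,0,1,0,0,0,0,-2.3,0,3,0,0,0,0,-2.3,0,4.5,0,0,0,0,-2.3,0,5.5,0,0,0,0,-2.3,0,5.5,0,0,0,0]'

```text
t: 12.67
ee_pos: [0.4662, 0.1554, 0.0097]
ee_rot: [-0.001, 0.99, -0.144, 0.001]
contact_force: [0.3, 0.2, -4.4]
finger_gap: 0.0212
```

Run:
```python
from h import *
s=st(); d,s=snap("wrist","w12.png"); T=wT(d,s)
cv2.imwrite('pics/w12z.png',cv2.resize(d["pixels"][190:390,140:400,::-1],None,fx=3,fy=3,interpolation=cv2.INTER_CUBIC))
```

```text
t 12.67 p [0.4662 0.1554 0.0097] y -106.56 tilt [0.0026 0.0008] F [ 0.2563  0.2468 -4.3765] gap 0.021165589668821948  q [ 0.0279  0.3398 -0.4801  1.9455  0.1985  0.8992 -2.4125]
```

View pics/w12z.png

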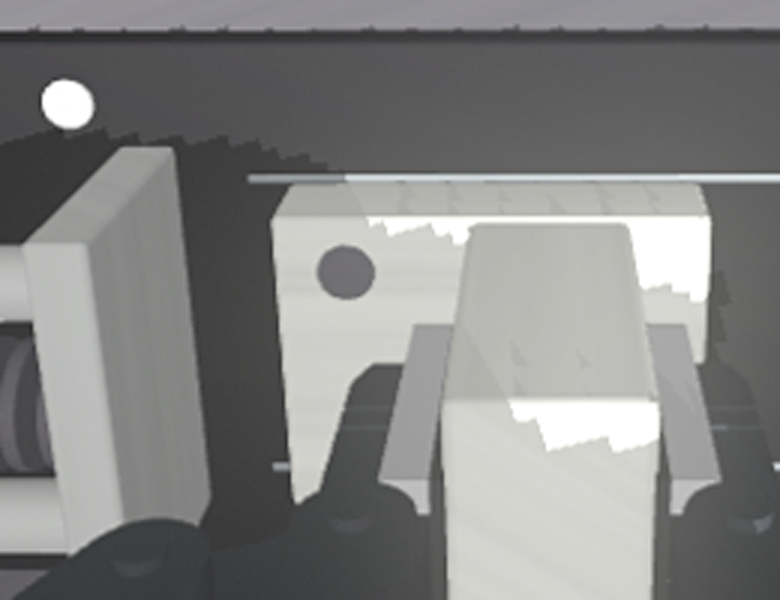

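carry_out --plan '[-1,0,1,0,-0.002,0,0,-1,0,2,0,-0.002,0,0,-1,0,2,0,-0.002,0,0,-1,0,2,0,-0.002,0,0]'

```text
t: 13.05
ee_pos: [0.4657, 0.1558, 0.0089]
ee_rot: [-0.001, 0.99, -0.144, 0.001]
contact_force: [-3.7, -1.8, 10.2]
finger_gap: 0.0214
```

Run:
```python
from h import *
s=st()
```

```text
t 13.05 p [0.4657 0.1558 0.0089] y -106.56 tilt [0.0017 0.001 ] F [-3.7199 -1.7994 10.2443] gap 0.021382121315120014  q [ 0.0274  0.3411 -0.4804  1.9461  0.1986  0.8983 -2.4134]
```

```bash
cat > m.py <<'E'
from h import *
def meas(name):
    s=st(); d,s=snap("wrist",name); T=wT(d,s); g=cv2.cvtColor(d["pixels"],cv2.COLOR_RGB2GRAY).astype(float)
    q=s["ee_rot"];A=R.from_quat([q[1],q[2],q[3],q[0]]); tl=lambda P:A.inv().apply(P-s["ee_pos"])*1000
    r=[]
    for x0,x1,y0,y1 in ((385,490,235,260),(470,488,336,352)):
        xs=np.arange(x0,x1,4); ys=[]
        for x in xs:
            c=g[y0:y1,x-1:x+2].mean(1); w=np.clip(c-np.median(c)-15,0,None); ys.append((w*np.arange(y0,y1)).sum()/max(w.sum(),1e-9))
        ys=np.array(ys);k=np.abs(ys-np.median(ys))<3; P=tl(onz(d,np.c_[xs[k],ys[k]],.008,T)); r.append(P[:,0].mean()); print("line",np.median(ys),P[:,0].mean(),"ang",np.degrees(np.polyfit(P[:,1],P[:,0],1)[0]),k.sum())
    # foot far bottom edge: row of strongest step black->side face between line and row 260
    xs=np.arange(245,365,6); yy=[]
    for x in xs:
        c=g[250:275,x-1:x+2].mean(1); yy.append(c)
    print("mid",np.mean(r)); 
    cv2.imwrite('pics/z'+name,cv2.resize(d["pixels"][200:320,130:400,::-1],None,fx=2.9,fy=4.5,interpolation=cv2.INTER_CUBIC))
    return d,s,T,tl,g
E
python3 - <<'E'
from m import *
d,s,T,tl,g=meas("w13.png")
for x in (250,280,300,340,365): print(x,g[244:272,x].astype(int).tolist())
E
```

```text
t 13.05 p [0.4657 0.1558 0.0089] y -106.56 tilt [0.0017 0.001 ] F [-3.7199 -1.7994 10.2443] gap 0.021382121315120014  q [ 0.0274  0.3411 -0.4804  1.9461  0.1986  0.8983 -2.4134]
line 248.07244655581943 18.805197221230465 ang 0.13534121670760665 27
line 344.78716020821287 -30.418868089542844 ang 0.06268605050275852 5
mid -5.80683543415619
250 [89, 88, 85, 129, 152, 140, 84, 134, 167, 171, 170, 171, 172, 171, 172, 172, 172, 170, 191, 205, 208, 209, 209, 210, 209, 209, 209, 211]
280 [96, 95, 91, 137, 214, 204, 130, 145, 175, 179, 179, 180, 180, 180, 181, 183, 182, 177, 232, 255, 255, 255, 255, 255, 255, 218, 208, 208]
300 [98, 98, 92, 159, 212, 202, 129, 144, 176, 180, 180, 181, 181, 181, 183, 185, 185, 180, 234, 252, 205, 178, 181, 182, 182, 182, 182, 182]
340 [103, 101, 97, 165, 218, 207, 135, 149, 178, 181, 183, 183, 184, 185, 186, 188, 186, 183, 236, 243, 202, 183, 184, 185, 185, 186, 185, 186]
365 [102, 101, 96, 174, 219, 207, 134, 167, 182, 181, 183, 185, 185, 185, 187, 189, 189, 185, 235, 255, 255, 255, 255, 255, 255, 255, 255, 255]
```

View pics/zw13.png

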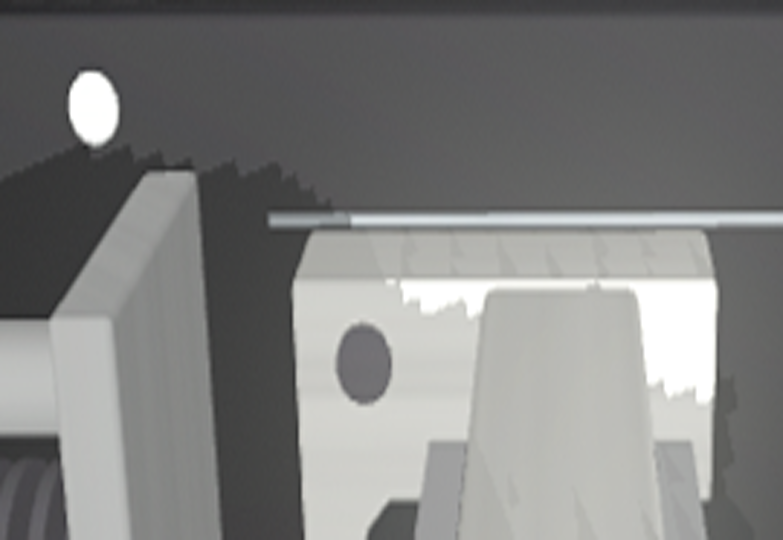

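Foot edge is about 1.4 mm inside the guide line and parallel to it (ideal 1.6 mm), so the mount is centred to a few tenths of a millimetre and flat. I ease the downforce and push slowly towards the stop.

carry_out --plan '[0,0,0.4,0,0,0,0,0,-4,0.4,0,0,0,0,0,-8,0.4,0,0,0,0,0,-12,0.4,0,0,0,0,0,-14,0.4,0,0,0,0,0,-14,0.4,0,0,0,0,0,-14,0.4,0,0,0,0]'

```text
t: 13.68
ee_pos: [0.4703, 0.1691, 0.0089]
ee_rot: [-0.001, 0.99, -0.144, 0.001]
contact_force: [-0.9, -2.4, 3.9]
finger_gap: 0.0218
```

Run:
```python
from m import *
d,s,T,tl,g=meas("w14.png")
u=np.array([.2773,.9608]);v=np.array([-.9608,.2773]);p=s["ee_pos"][:2]-[.466,.172]; print("jig",p@u,p@v,"F",s["contact_force"][:2]@u,s["contact_force"][:2]@v)
```

```text
t 13.68 p [0.4703 0.1691 0.0089] y -106.57 tilt [0.0027 0.001 ] F [-0.8641 -2.3618  3.859 ] gap 0.021782860437877763  q [ 0.0028  0.3574 -0.4814  1.9247  0.2079  0.9049 -2.4415]
line 249.47196261682242 18.099076092867588 ang 0.21942655314498136 27
line 345.84642646190196 -31.001314327078138 ang 0.12129938306885737 5
mid -6.451119117105275
jig -0.001558340167517341 -0.004927141596517415 F -2.508795735480881 0.17526432002231826
```

View pics/w14.png

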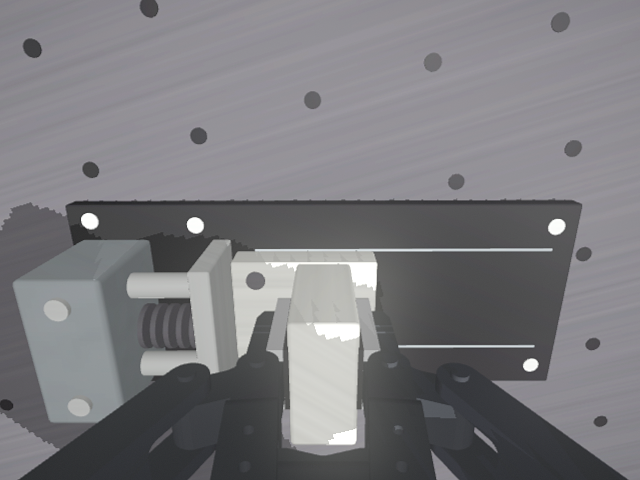

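carry_out --plan '[-0.8,-1.5,0.3,0,0,-0.003,0,-0.8,-3,0.3,0,0,-0.003,0,-0.8,-5,0.3,0,0,-0.003,0,-0.8,-7,0.3,0,0,-0.003,0,-0.8,-9,0.3,0,0,-0.003,0,-0.8,-9,0.3,0,0,-0.003,0,-0.8,-9,0.3,0,0,-0.003,0]'

```text
t: 14.32
ee_pos: [0.4716, 0.1744, 0.009]
ee_rot: [0.002, 0.99, -0.144, 0.001]
contact_force: [-7.5, -14.9, 16.7]
finger_gap: 0.0211
```

Run:
```python
from m import *
d,s,T,tl,g=meas("w15.png")
u=np.array([.2773,.9608]);v=np.array([-.9608,.2773]);p=s["ee_pos"][:2]-[.466,.172]; print("jig",p@u,p@v,"F",s["contact_force"][:2]@u,s["contact_force"][:2]@v)
```

```text
t 14.32 p [0.4716 0.1744 0.009 ] y -106.55 tilt [ 0.0009 -0.0038] F [ -7.5207 -14.902   16.7129] gap 0.02109543641044922  q [-0.0112  0.3656 -0.4806  1.9137  0.2153  0.9129 -2.4569]
line 248.84751381215472 18.308448549986775 ang 0.0790868443887451 27
line 344.9788293897883 -30.799265066310028 ang -0.09095581966696246 5
mid -6.245408258161627
jig 0.0038333415692385 -0.004761319174912361 F -16.403332584713667 3.093544747349087
```

View pics/w15.png

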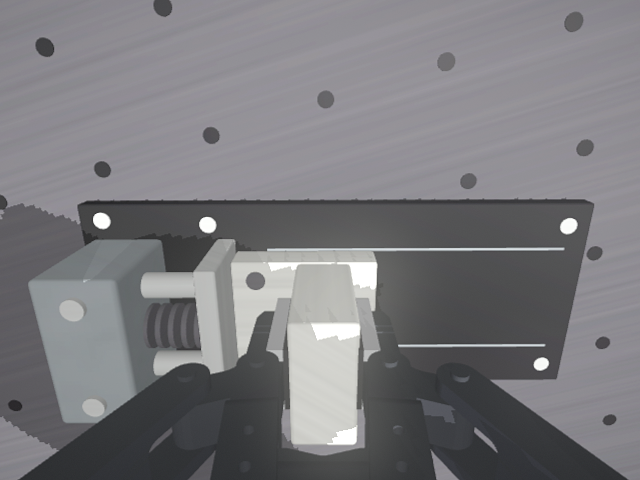

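View pics/zw15.png

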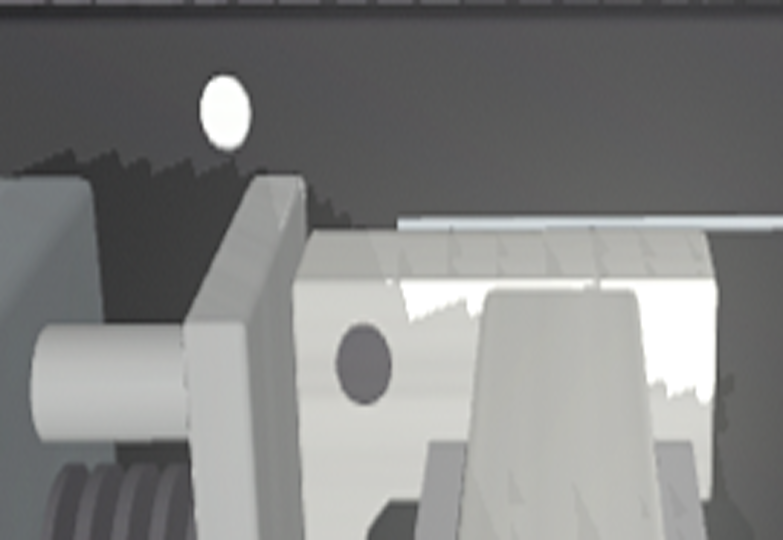

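```bash
cat > gap.py <<'E'
from m import *
# housing front edge and stop-plate top edges along their far ends: print intensity profile on row
def prof(f,r=(242,244)):
    g=cv2.imread('pics/'+f,0).astype(float)[r[0]:r[1]+1].mean(0); return g
E
python3 - <<'E'
from gap import *
for f in ("w11.png","w14.png","w15.png"):
    im=cv2.imread('pics/'+f)
    x0=100
    print(f); cv2.imwrite('pics/g'+f,cv2.resize(im[228:268,x0:260],None,fx=5,fy=5,interpolation=cv2.INTER_CUBIC))
import numpy as np
a=[cv2.imread('pics/g'+f) for f in ("w11.png","w14.png","w15.png")]
cv2.imwrite('pics/gg.png',np.vstack([x[:195] for x in a]))
E
```

```text
w11.png
w14.png
w15.png
```

View pics/gg.png

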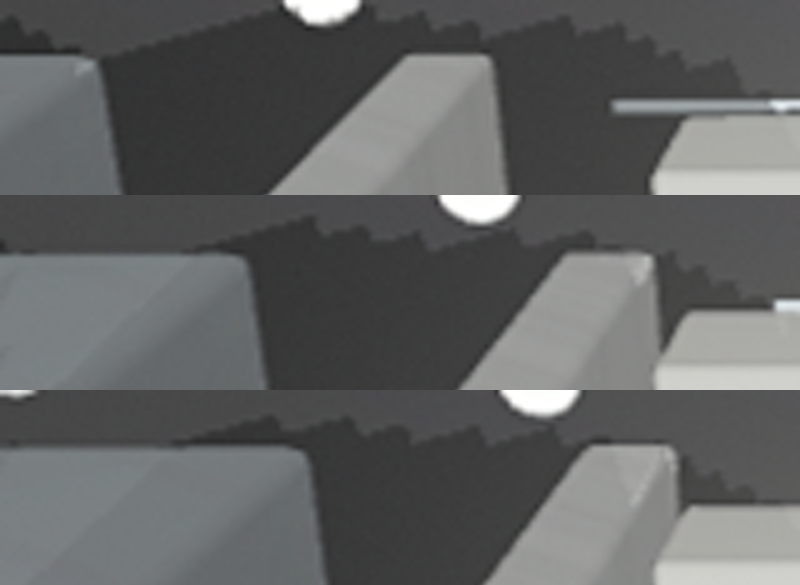

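```bash
cat >> gap.py <<'E'
def gap(g,d,T,tl,rows=(246,250)):
    """edges: housing front bottom (dark after grey) and stop front bottom corner, from row just below far ends"""
    pass
E
python3 - <<'E'
from gap import *
s=read_state(); d=get_image("wrist"); T=wT(d,s); q=s["ee_rot"];A=R.from_quat([q[1],q[2],q[3],q[0]]); tl=lambda P:A.inv().apply(P-s["ee_pos"])*1000
for n,h,st_ in (("w11",119.5,198.5),("w14",149,230.5),("w15",161.5,235)):
    P=tl(onz(d,[(h,240),(st_,240)],.009,T)); print(n,P[1,1]-P[0,1],P[:,0])
for f in ("w11.png","w14.png","w15.png"):
    g=cv2.imread('pics/'+f,0)[243:246].mean(0); print(f,[ (i,int(g[i])) for i in range(105,245) if abs(g[i]-g[i-1])>8])
E
```

```text
w11 34.19091601680884 [22.8935 22.8708]
w14 35.29027552827124 [22.885  22.8617]
w15 31.830530534548437 [22.8814 22.8604]
w11.png [(120, 79), (121, 53), (174, 63), (175, 90), (176, 124), (177, 148), (198, 115), (199, 76), (200, 57)]
w14.png [(149, 97), (150, 67), (151, 52), (208, 74), (209, 106), (210, 144), (211, 155), (227, 169), (229, 147), (230, 120), (231, 83), (232, 66), (242, 83)]
w15.png [(162, 71), (163, 53), (213, 105), (214, 146), (215, 156), (231, 149), (232, 140), (234, 146), (235, 107), (236, 66)]
```

Stop contact made: by the image gap the plunger is in about 3 mm. The arm lags under load and the downforce has built up to about 20 N, so I unload it, correct the pitch and push on.

carry_out --plan '[-0.7,-4,-0.5,0.007,0,0,0,-0.7,-5.5,-0.5,0.007,0,0,0,-0.7,-7,-0.5,0.007,0,0,0,-0.7,-8,-0.5,0.007,0,0,0,-0.7,-9,-0.5,0.007,0,0,0,-0.7,-9,-0.5,0.007,0,0,0,-0.7,-9,-0.5,0.007,0,0,0]'

```text
t: 15.0
ee_pos: [0.4728, 0.1789, 0.009]
ee_rot: [0.001, 0.989, -0.145, 0.0]
contact_force: [-5.6, -15.3, 10.0]
finger_gap: 0.021
```

```bash
cat > k.py <<'E'
from m import *
import sys
def k(f):
    d,s,T,tl,g=meas(f)
    u=np.array([.2773,.9608]);v=np.array([-.9608,.2773]);p=s["ee_pos"][:2]-[.466,.172]; print("jig",p@u*1e3,p@v*1e3,"F",s["contact_force"][:2]@u,s["contact_force"][:2]@v)
    r=g[243:246].mean(0); print([ (i,int(r[i])) for i in range(105,250) if abs(r[i]-r[i-1])>8])
    print("foot edge col",[g[246:254,x].astype(int).tolist() for x in (300,340)])
k(sys.argv[1])
E
python3 k.py w16.png
```

```text
t 15.0 p [0.4728 0.1789 0.009 ] y -106.71 tilt [ 0.0002 -0.0026] F [ -5.6063 -15.3455  10.0093] gap 0.021021308648731828  q [-0.0184  0.3709 -0.4809  1.9067  0.2161  0.9153 -2.4665]
line 248.1278375149343 18.64656247337431 ang 0.3646780268436929 27
line 344.2888888888889 -30.41886368558238 ang 0.7448651095945591 5
mid -5.886150606104035
jig 8.499278939835287 -4.57758966932626 F -16.298594511793628 1.1311795138267822
[(172, 92), (173, 65), (174, 54), (212, 75), (213, 113), (214, 146), (230, 161), (231, 170), (233, 153), (234, 139), (235, 99), (236, 74), (245, 83)]
foot edge col [[94, 96, 189, 217, 158, 165, 176, 176], [97, 107, 208, 221, 159, 167, 178, 178]]
```

View pics/zw16.png

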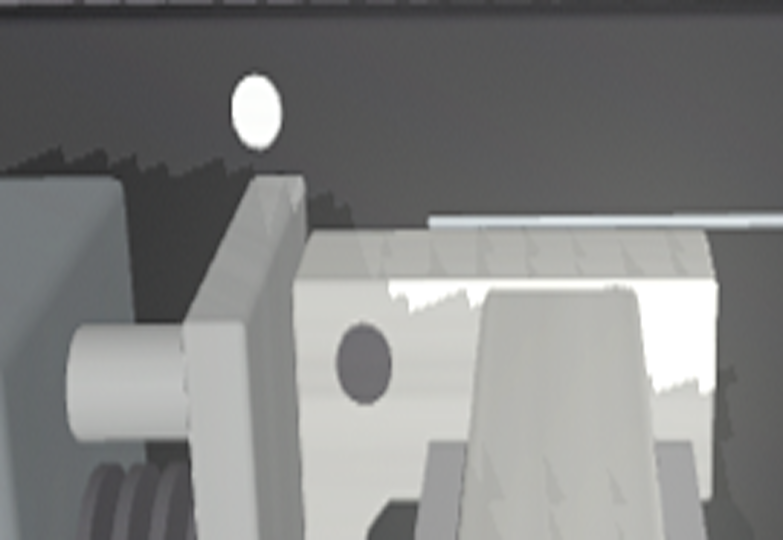

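carry_out --plan '[-0.4,-5,-0.8,0.006,0,-0.003,0,-0.4,-6,-0.8,0.006,0,-0.006,0,-0.4,-6.6,-0.8,0.006,0,-0.006,0,-0.4,-6.6,-0.8,0.006,0,-0.006,0,-0.4,-6.6,-0.8,0.006,0,-0.006,0,-0.4,-6.6,-0.8,0.006,0,-0.006,0]'

```text
t: 15.55
ee_pos: [0.4734, 0.1809, 0.009]
ee_rot: [0.001, 0.99, -0.144, -0.0]
contact_force: [-3.9, -14.3, 6.2]
finger_gap: 0.0211
```

```bash
python3 k.py w17.png
```

```text
t 15.55 p [0.4734 0.1809 0.009 ] y -106.53 tilt [-0.0011 -0.0024] F [ -3.9197 -14.3409   6.1835] gap 0.02108700184461632  q [-0.0211  0.3743 -0.4816  1.9022  0.2169  0.918  -2.4666]
line 248.6578657865787 18.440622298114757 ang 0.19210805456786073 27
line 344.79589572934003 -30.74145075143756 ang 0.24240965476860196 5
mid -6.150414226661402
jig 10.591077324403848 -4.607385167750506 F -14.86561578671577 -0.2107039673641804
[(177, 92), (178, 66), (179, 57), (212, 75), (213, 107), (214, 144), (215, 154), (231, 145), (235, 105), (236, 71), (245, 83)]
foot edge col [[93, 96, 189, 219, 147, 156, 171, 171], [97, 98, 208, 222, 167, 169, 178, 178]]
```

View pics/zw17.png

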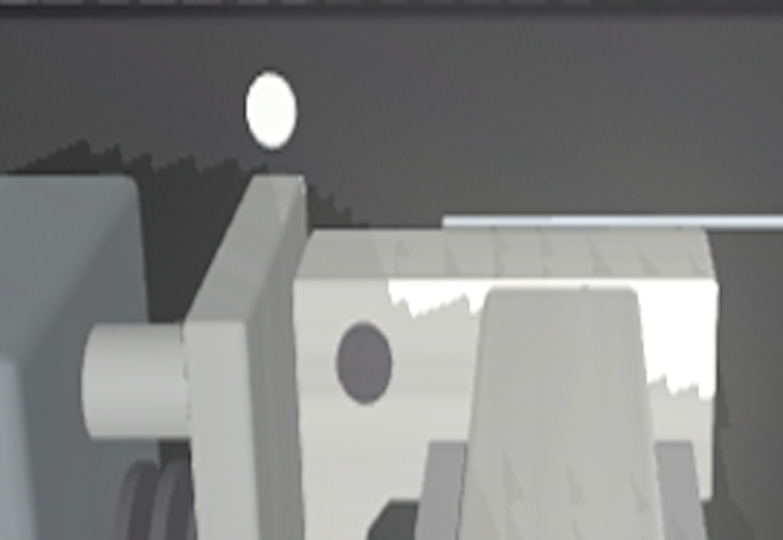

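Stop-to-housing gap reads 57.6 px ≈ 17.1 mm, so the plunger is in about 9.9 mm, or 10 N. I check stability and take the independent scene view.

```bash
python3 - <<'E'
from h import *
for i in range(8): d,s=snap("scene","s18.png")
st()
cv2.imwrite('pics/s18z.png',cv2.resize(d["pixels"][140:270,350:500,::-1],None,fx=4.6,fy=4.6,interpolation=cv2.INTER_CUBIC))
E
python3 k.py w18.png
```

```text
t 16.0 p [0.4733 0.1808 0.009 ] y -106.53 tilt [-0.0012 -0.0025] F [ -4.2865 -15.5439   6.7079] gap 0.021375596003794392  q [-0.0211  0.3743 -0.4816  1.9023  0.2169  0.918  -2.4666]
t 16.0 p [0.4733 0.1808 0.009 ] y -106.53 tilt [-0.0012 -0.0025] F [ -4.2865 -15.5439   6.7079] gap 0.021375596003794392  q [-0.0211  0.3743 -0.4816  1.9023  0.2169  0.918  -2.4666]
line 248.65815760266375 18.440719168159543 ang 0.19167957234631153 27
line 344.79789006107717 -30.74304674360202 ang 0.23396184381118282 5
mid -6.151163787721238
jig 10.536581577775738 -4.599802227144282 F -16.123200228928827 -0.1918803557798709
[(177, 93), (178, 67), (179, 56), (212, 75), (213, 106), (214, 144), (215, 154), (230, 153), (235, 105), (236, 70), (245, 83)]
foot edge col [[94, 96, 189, 219, 146, 156, 171, 171], [96, 97, 209, 222, 167, 169, 178, 178]]
```

View pics/s18z.png

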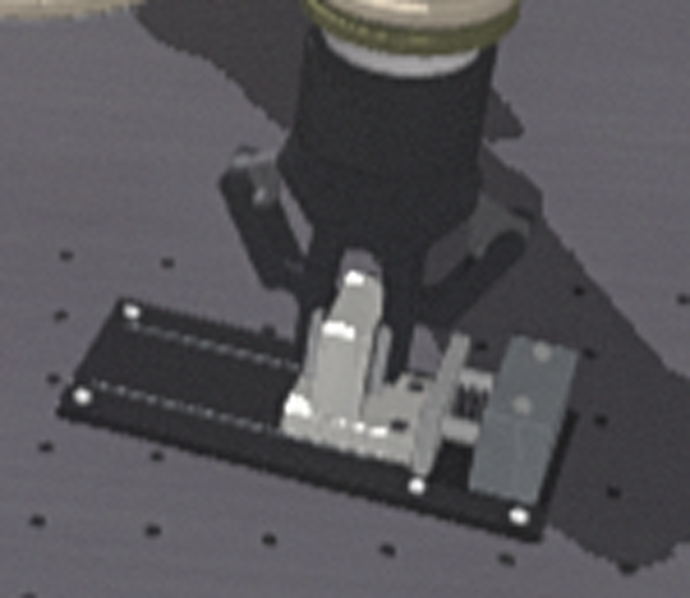

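View pics/s18.png

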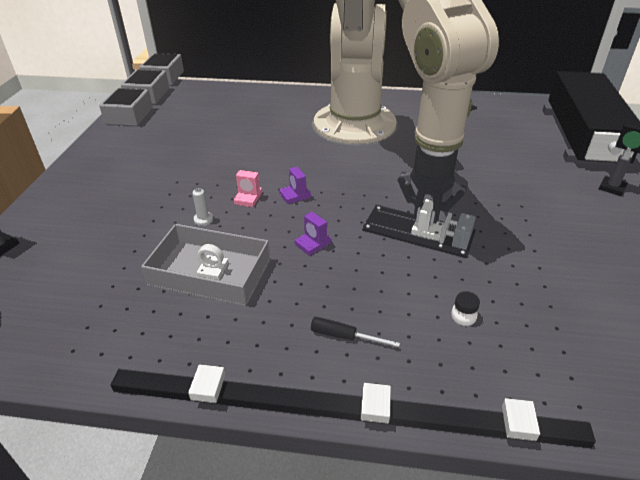

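The scene shows the old mount in the tray at (210,260), the new mount against the stop at (428,218), and the bystanders and look-alikes where they were. The readings are steady, so I hand in.

```bash
python3 -c "
from station import *
print(close_job())"
```

```text
the job is handed in; nothing more can be done
None
```

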